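Clear and hold open the warming chamber's lever flap

ROBOT

A 7-joint arm with a two-finger parallel gripper is mounted at the origin on the work surface. World frame = base frame: x ahead of the robot, y to its left, z up, the work surface at z = 0. Lengths are in m, angles in rad, forces in N, time in s.
With the tool pointing down it reaches from about 0.4 to 0.85 m from the base axis. Payload 10.4 kg.
Tool frame: the origin (TCP) lies midway between the tips of the shut fingers; the grasp point (between the pads) lies 19 mm behind it; z points along the fingers, y is the direction in which the jaws open and shut (so a half turn about z gives the same grasp; the last joint's range is limited). The gripper opens to 87 mm and grips with 3 to 60 N. Pads are 19 mm wide; open, the fingers measure 117 mm over their backs; the gripper's body (75 mm by 190 mm) begins 51 mm behind the grasp point.
Start: joints at [1.132, 0.332, -0.065, 1.46, 0.022, 1.35, -0.088], TCP at [0.252, -0.572, 0.223] pointing down, gripper open.
Joint ranges: [-2.6, 2.6], [-0.5, 2.12], [-1.47, 1.34], [0.16, 2.42], [-1.27, 4.41], [0.06, 2.06], [-2.6, 2.6]. Speed limits (rad/s): [2.22, 2.22, 2.79, 2.79, 3.14, 3.14, 3.14].

INTERFACE

Orientations are given as a unit quaternion [x, y, z, w].
In Python, from bench import r gives the robot as it stands.
- The arm moves only by the tool step_arm, never from a script. Its argument "increments" is a list of rows, each a list of 2 entries, a list of its own where there are three numbers: the shift along the tool's x, y, z in m, then the turn, a rotation vector about the tool's x, y, z in rad. A call has 1 to 5 rows; each row is the pose to reach, as a shift and turn from the pose measured when the call began, along the tool's axes at that moment; what a row does not reach only later rows make up. A row lasts 1/10 s, in which the tool goes at most 50 mm and 8.59 degrees, less where a joint would pass 70% of its speed; a pose out of reach is approached as far as the arm can. A call with a gripper value outside its range is refused whole. "hand" is the closure, from -1 (fully open) to 1 (shut), so that 0 is half open, set as the call begins (left out, the last holds). The fingers move at their own pace and stop on an object; "grip_force" is the grip in N (left out, the last holds). Time passes only in rows, so rows that repeat a pose let the fingers close. It gives the time, the measured TCP pose, the force and the opening at its end, in the units of the state.
- r.read_state(): the state, without advancing time (a new reading comes with each control period).
- r.camera(name): name is "side" or "top"; returns a dict with "pixels" (420x560x3 uint8, blue, green, red), "camera_matrix" (3x3 intrinsics, pixels), "k1" (the pictures are not rectified: a ray, as slopes to the right and down, at radius r is drawn at 1 + k1 r^2 times it, then the intrinsics apply), "extrinsics" (4x4, takes a point from camera to world coordinates). Camera axes: x right, y up, looking along -z (the intrinsics and any distortion apply to the point x, -y, -z); pixel columns grow to the right and rows downward; lengths in m; the calibration is good to about 2 mm. A picture is of the moment at which its call begins. There is no depth.
- r.close_job(): hands the job in, once; it reports no verdict.
The state is a dict: "time": time; "joint_positions": joint angles; "joint_vel": joint speeds; "joint_torque": joint torques, N m; "ee_pos": TCP position; "eef_rot": TCP orientation; "ft_force": force on the tool from outside, world axes, zero at the start; "torque": the same for the moment, N m; "width": finger opening in m.
Only numpy, scipy, OpenCV 4.12 (cv2) and the standard library are available. Lean on these libraries where they do the work, as an engineer would, in place of code of your own. Each camera call takes 0.05 s, during which the arm holds its last target.

TASK

Someone has parked a slide box on the heavy steel flap of the warming chamber. Push the box along, upright and without picking it up, until it stands wholly off the flap on the steel deck beside it; then press the long end of the lever down practically as far as it goes, so that the flap swings open, and finish while still holding the lever down. Raise the flap with the lever only, and leave the other things on the bench where they are.

Things in the scene. Friction and masses are not known exactly. Their poses are not given: they have to be found in the camera images.
- chamber: White warming chamber fixed to the table, a lever fork on one side. Origin: on the table under the lever's pivot; z up, +y from pivot to box, +x from flap to parking deck. In its frame (mm): box x -85..210, y 38..178, top 93 high; flap in its top at x -65..65, y 50..155; fork of two cheeks x -30..30, y -20..20, 104 high. The lever's long arm points along -y, away from the box.
- deck (a point): Middle of the bare steel parking deck on top of the chamber, beside the flap on the chamber's +x side: 132 mm along chamber x (68 to 200 mm) by 136 mm along y (40 to 176 mm), 92.5 mm above the table, 1 mm below the flap's top. A white rim 10 mm high closes its far (+x) end.
- flap: Heavy steel flap (130 x 105 x 10 mm, about 2.5 kg) lying level in the chamber's top, its top 93.5 mm above the table. Origin: middle of its hinge line, at chamber x 0, y 155, z 88.5 mm; the plate runs to chamber -y. Chamber's axes when shut; its lever-side edge swings up about x, z tilting to 0.61 rad from vertical at the lever's stop. Falls shut when the lever is let go.
- lever: Lever. Origin: its pivot, at chamber x 0, y 0, z 90 mm; chamber's axes at rest. The aluminium long arm (195 mm) runs to chamber -y, 30 degrees up at rest; pressing turns it about +x by 42 degrees to its stop, 12 degrees below level. The short end (80 mm) lifts the flap by a roller. Takes about 3 to 12 N at the pad; no catch: the flap's weight and a light spring raise it again.
- lever_pad (a point): Middle of the top of the black press pad (45 mm wide, 60 along the arm, 12 thick) at the lever's long end, 185 mm along the arm from the pivot and 10 mm above the arm's centre line. About 191 mm above the table at rest, 61 mm at the stop; arcs about the pivot from chamber y -155 to -185 (level) to -183. It turns with the lever: at rest it faces up and 30 degrees towards the chamber.
- slide_box: Closed grey plastic slide box, 55 mm (its x) x 75 mm (its y) x 32 mm high, about 0.16 kg, standing flat on the flap, its x within 0.3 rad of the chamber's x. Origin: centre of its underside.
- spare_box: a second slide box of the same make (55 x 75 x 32 mm) standing on the table; leave alone; origin: centre of its underside
- dish_stack: a stack of two lidded glass dishes, 60 mm across, 30 mm high, on the table near the lever; leave alone; origin: centre of its underside
- jar: a screw-top jar, 52 mm across, 70 mm high, on the table near the lever; leave alone; origin: centre of its underside
- beaker: an open glass beaker, 66 mm across, 85 mm high, on the table; leave alone; origin: centre of its underside
- spatula: a broad-bladed scraper with a black handle, 170 mm long, lying flat on the table near the lever; leave alone; origin: near its middle
- tip_box: a closed white pipette-tip box, 80 x 115 x 55 mm, on the table near the lever; leave alone; origin: centre of its underside

How it is judged:
By the outcome, as a careful person would: the job done as asked, in the order asked, and still so for the second after the job is handed in, while the arm keeps its last pose, push and grip.
It also fails if it takes over 50 s, if anything falls off the work surface, if the arm or the gripper's body presses on something with over 40 N, if the wrist force passes 120 N, or if a joint passes its speed limit or range.

## Working session

There is one attempt and no reset: what is moved stays moved. The work goes in short steps, Python scripts to look and compute and a tool call to move; the robot and the scene stay as the last step left them, time stands still between calls to the robot, and variables do not carry over. Pictures are saved under pics/ and viewed, and the job is handed in when it is done.

Besides the shell and the picture viewer there is one more tool, called after ">>>" as name([rows], argument=value, ...), one row to a line, values as JSON. step_arm: Moves the arm, as the interface text tells. Its arguments: {"type":"object","properties":{"increments":{"type":"array"},"hand":{"type":"number"},"grip_force":{"type":"number"}},"required":["increments"]}

```bash
mkdir -p pics; ls; python3 - <<'E'
from bench import r
import cv2,numpy as np,pickle
d={}
for n in("side","top"):
    c=r.camera(n); d[n]=c; cv2.imwrite(f"pics/{n}0.png",c["pixels"])
    print(n,c["camera_matrix"],c["k1"],np.round(c["extrinsics"],3))
pickle.dump(d,open("cam0.pkl","wb"))
print(r.read_state())
E
```

```text
pics
side [[500.39875607   0.         277.75186243]
 [  0.         500.39875607 207.48403009]
 [  0.           0.           1.        ]] -0.17357614265245566 [[-0.995  0.083 -0.051  0.512]
 [-0.097 -0.794  0.6    0.763]
 [ 0.009  0.603  0.798  1.033]
 [ 0.     0.     0.     1.   ]]
top [[446.0851508    0.         285.28826533]
 [  0.         446.0851508  213.02300437]
 [  0.           0.           1.        ]] -0.1227622180763712 [[ 0.03   0.993 -0.115  0.449]
 [-0.999  0.028 -0.019  0.051]
 [-0.015  0.115  0.993  1.088]
 [ 0.     0.     0.     1.   ]]
{'time': 0.1, 'joint_positions': array([ 1.13241318,  0.33281989, -0.06467844,  1.46080777,  0.0215878 ,
        1.34989392, -0.0885058 ]), 'joint_vel': array([-0.00041865,  0.00036965, -0.00121746, -0.00050947, -0.00028034,
        0.0020235 , -0.00221167]), 'joint_torque': array([ 1.70398471e-03, -6.24544859e+01,  2.49028491e-02, -3.90720928e+01,
       -6.14040834e-02,  3.64618725e-02,  5.25982637e-05]), 'ee_pos': array([ 0.25230114, -0.57145903,  0.22185009]), 'eef_rot': array([ 9.78469180e-01,  2.06392061e-01, -1.51046653e-04, -5.98362972e-04]), 'ft_force': array([-0.04554488, -0.79251639,  0.57771103]), 'torque': array([-0.02097401,  0.00402057,  0.05311486]), 'width': 0.08686897301574271}
```

View pics/top0.png

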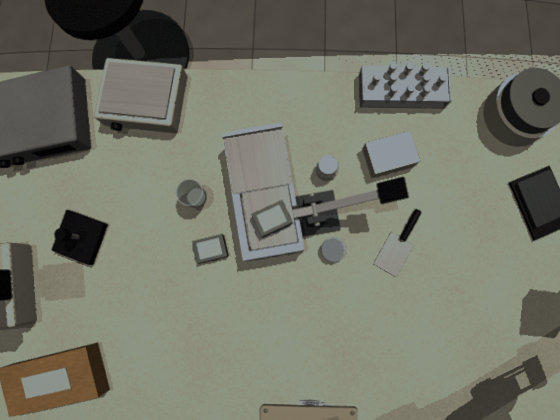

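View pics/side0.png

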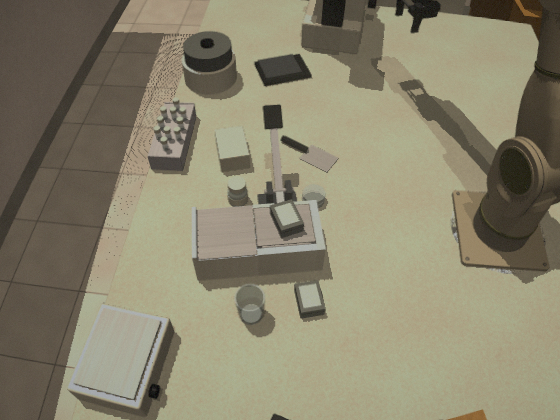

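Top view (image up ≈ world +x, right ≈ world −y): the chamber spans px (222–303, 125–260), the flap is the lower part with the slide box at (271,219), the deck is above it, and the lever pad is at (392,190). I'll zoom in to measure.

```bash
cat > h.py <<'E'
import numpy as np,cv2,pickle
def ray(c,px):
    K=c["camera_matrix"];k=c["k1"]
    p=cv2.undistortPoints(np.array([[px]],float),K,np.array([k,0,0,0,0.]))[0,0]
    E=c["extrinsics"]; d=E[:3,:3]@np.array([p[0],-p[1],-1]); return E[:3,3],d
def onz(c,px,z):
    o,d=ray(c,px); return o+d*(z-o[2])/d[2]
def proj(c,P):
    E=c["extrinsics"];q=E[:3,:3].T@(np.array(P,float)-E[:3,3])
    x,y=q[0]/-q[2],-q[1]/-q[2]; s=1+c["k1"]*(x*x+y*y); K=c["camera_matrix"]
    return np.array([K[0,0]*x*s+K[0,2],K[1,1]*y*s+K[1,2]])
def tri(c1,p1,c2,p2):
    o1,d1=ray(c1,p1);o2,d2=ray(c2,p2)
    A=np.stack([d1,-d2],1);t=np.linalg.lstsq(A,o2-o1,rcond=None)[0]
    a=o1+d1*t[0];b=o2+d2*t[1];return (a+b)/2,np.linalg.norm(a-b)
E
python3 - <<'E'
import pickle,cv2
d=pickle.load(open("cam0.pkl","rb"))
def crop(n,x,y,w,h,s,f):cv2.imwrite(f,cv2.resize(d[n]["pixels"][y:y+h,x:x+w],None,fx=s,fy=s,interpolation=cv2.INTER_CUBIC))
crop("top",210,120,150,150,4,"pics/ztop.png")
crop("side",180,150,160,140,4,"pics/zside.png")
E
```

```text
(no output)
```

View pics/ztop.png

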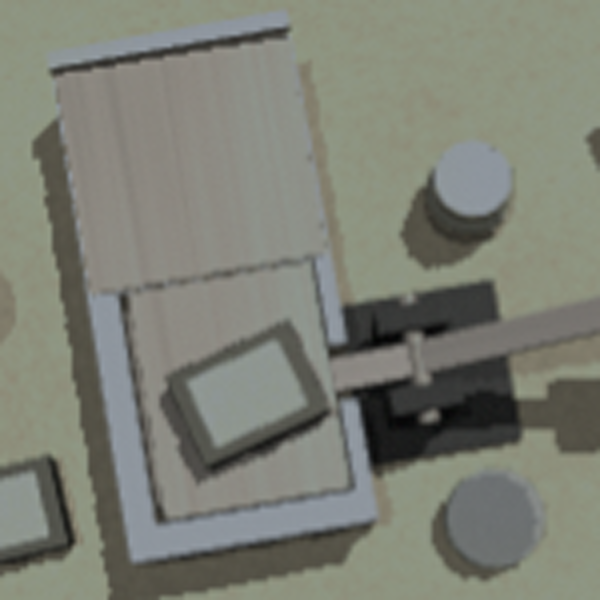

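View pics/zside.png

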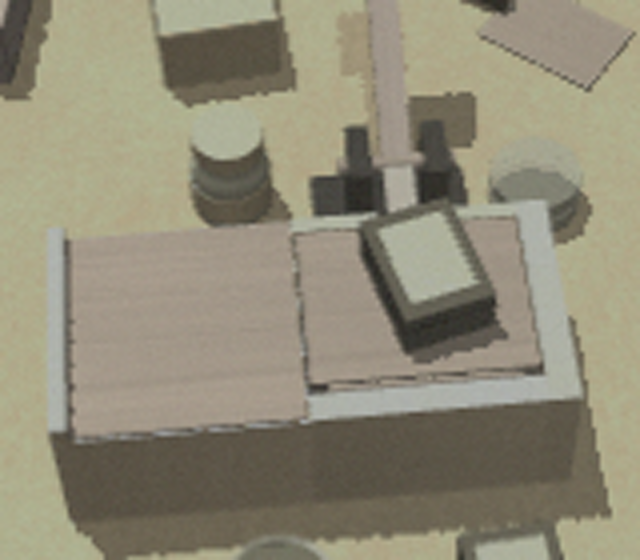

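```bash
python3 - <<'E'
import pickle;from h import *
d=pickle.load(open("cam0.pkl","rb"));T=d["top"];S=d["side"]
zt=lambda p:(210+(p[0]-1.5)/4,120+(p[1]-1.5)/4)
zs=lambda p:(180+(p[0]-1.5)/4,150+(p[1]-1.5)/4)
# chamber: flap corners etc (top), expected chamber coords
pts=[((133,561),(-85,178,93)),((377,520),(-85,38,93)),((160,522),(-65,155,93.5)),((352,488),(-65,50,93.5)),((125,292),(65,155,93.5)),((315,260),(65,50,93.5)),((53,55),(210,178,102.5)),((288,12),(210,38,102.5))]
spts=[((582,398),(-85,178,93)),((548,202),(-85,38,93)),((541,372),(-65,155,93.5)),((520,218),(-65,50,93.5)),((295,233),(65,50,93.5)),((310,388),(65,155,93.5)),((50,430),(210,178,102.5)),((50,230),(210,38,102.5))]
W=[];C=[]
def fit(L):
    W=np.array([onz(c,p,q[2]/1e3)[:2] for c,p,q in L]);C=np.array([q[:2] for _,_,q in L])/1e3
    wc,cc=W.mean(0),C.mean(0);a=np.arctan2(*(lambda A,B:((B[:,1]*A[:,0]-B[:,0]*A[:,1]).sum(),(A*B).sum()))(C-cc,W-wc))
    R=np.array([[np.cos(a),-np.sin(a)],[np.sin(a),np.cos(a)]]);t=wc-R@cc
    print("yaw",a,"org",t,"res mm\n",np.round(1e3*(W-(C@R.T+t)),1));return a,t
A=[(T,zt(p),q) for p,q in pts];B=[(S,zs(p),q) for p,q in spts]
fit(A);fit(B);a,t=fit(A+B)
R=np.array([[np.cos(a),-np.sin(a)],[np.sin(a),np.cos(a)]])
np.savez("ch.npz",a=a,t=t)
for n,c,z,ps in(("top",T,zt,[(172,377),(291,322),(328,407),(208,465)]),("side",S,zs,[(362,237),(447,204),(495,296),(408,322)])):
    P=np.array([onz(c,z(p),.1255)[:2] for p in ps]);Q=(P-t)@R
    print(n,np.round(Q*1e3,1).tolist(),np.round(Q.mean(0)*1e3,1),"world",P.mean(0),[np.linalg.norm(Q[i]-Q[i-1]).round(4) for i in range(4)])
# predicted pad
print("pad top px",proj(T,[*(R@[0,-.155]+t),.191]),"side",proj(S,[*(R@[0,-.155]+t),.191]))
print("pad world",R@[0,-.155]+t, "stop",R@[0,-.183]+t)
for nm,p,z in(("jar",(327,162),.07),("dish",(333,250),.03),("tip",(391,150),.055),("beaker",(190,190),.085),("spatula",(412,222),.01)):
    P=onz(T,p,z)[:2];print(nm,P,np.round(1e3*(P-t)@R))
E
```

```text
yaw 0.19722559138651236 org [0.57291956 0.00400796] res mm
 [[ 1.1 -1.6]
 [ 0.5  0.6]
 [-0.9  2.7]
 [ 0.6 -0.7]
 [ 0.6  2.1]
 [ 1.3 -1.8]
 [-2.2 -2.4]
 [-1.1  1.1]]
yaw 0.19418075239456276 org [0.57301848 0.00325012] res mm
 [[ 0.9 -1.3]
 [-0.2 -0. ]
 [ 0.5  2.8]
 [-1.6 -1.5]
 [ 1.9 -1.7]
 [ 0.3  1.5]
 [-0.8 -1.3]
 [-0.9  1.6]]
yaw 0.19569991473264392 org [0.57296865 0.00362895] res mm
 [[ 0.8 -1.4]
 [ 0.4  0.9]
 [-1.2  2.9]
 [ 0.5 -0.4]
 [ 0.3  2.6]
 [ 1.2 -1.3]
 [-2.5 -1.8]
 [-1.3  1.8]
 [ 1.2 -1.5]
 [-0.1 -0.2]
 [ 0.8  2.5]
 [-1.5 -1.8]
 [ 2.  -2.1]
 [ 0.6  1.1]
 [-0.5 -2. ]
 [-0.7  0.9]]
top [[9.5, 136.5], [28.5, 67.7], [-20.7, 55.6], [-41.0, 124.8]] [-5.9 96.2] world [0.54846266 0.09680542] [np.float64(0.0519), np.float64(0.0713), np.float64(0.0507), np.float64(0.0721)]
side [[29.7, 78.0], [-21.1, 58.8], [-40.2, 125.5], [9.7, 138.5]] [ -5.5 100.2] world [0.54810505 0.10083248] [np.float64(0.0637), np.float64(0.0542), np.float64(0.0694), np.float64(0.0516)]
pad top px [391.53184497 191.19487949] side [273.66464472 116.59278955]
pad world [ 0.60310889 -0.14841238] stop [ 0.60855357 -0.17587791]
jar [ 0.68847105 -0.02411913] [108. -50.]
dish [ 0.4858613  -0.04528581] [-95. -31.]
tip [ 0.72610362 -0.17761584] [ 115. -208.]
beaker [0.61135199 0.28967341] [ 93. 273.]
spatula [ 0.55971625 -0.23925102] [ -60. -236.]
```

```bash
cat > go.py <<'E'
import sys,numpy as np
from bench import r
from scipy.spatial.transform import Rotation as Ro
C=np.load("ch.npz");a,t=float(C["a"]),C["t"];R2=np.array([[np.cos(a),-np.sin(a)],[np.sin(a),np.cos(a)]])
def c2w(x,y,z): return np.array([*(R2@[x,y]+t),z])
def w2c(p): return np.array([*((np.array(p[:2])-t)@R2),p[2]])
def down(yaw): # tool x at chamber yaw
    w=yaw+a;return Ro.from_matrix(np.array([[np.cos(w),np.sin(w),0],[np.sin(w),-np.cos(w),0],[0,0,-1.]]))
def plan(x,y,z,yaw):
    s=r.read_state();R0=Ro.from_quat(s["eef_rot"]);p=s["ee_pos"]
    d=R0.inv().apply(c2w(x,y,z)-p);v=(R0.inv()*down(yaw)).as_rotvec()
    X=R0.as_matrix()[:,0];print("now ch mm",np.round(w2c(p)*1e3,1),"yaw",round(np.arctan2(X[1],X[0])-a,3),"| d",np.round(d,4),"len",np.linalg.norm(d).round(3),"rot",np.round(v,3))
    print("t",s["time"],"F ch",np.round(np.array([*(s["ft_force"][:2]@R2),s["ft_force"][2]]),1),"w",round(s["width"],4))
if __name__=="__main__":
    a_=[float(v) for v in sys.argv[1:]]
    plan(*a_)
E
python3 go.py -0.049 0.085 0.26 0.27
```

```text
now ch mm [-426.4 -501.8  221.9] yaw 0.22 | d [ 0.4964 -0.4903 -0.0376] len 0.699 rot [-0.001  0.    -0.05 ]
t 0.1 F ch [-0.2 -0.8  0.6] w 0.0869
```

>>> step_arm([
  [[0.02,-0.02,-0.035],[0,0,0]],
  [[0.055,-0.055,-0.038],[0,0,-0.02]],
  [[0.09,-0.09,-0.038],[0,0,-0.05]],
  [[0.125,-0.125,-0.038],[0,0,-0.05]],
  [[0.16,-0.16,-0.038],[0,0,-0.05]],
], hand=0.2, grip_force=20)

```text
time: 0.6
ee_pos: [0.3343, -0.3585, 0.2598]
eef_rot: [0.973, 0.231, -0.0, -0.001]
ft_force: [1.5, 0.0, 0.2]
width: 0.0548
```

```bash
python3 go.py -0.049 0.085 0.26 0.27
```

```text
now ch mm [-304.5 -308.8  259.8] yaw 0.27 | d [ 3.513e-01 -3.113e-01  1.000e-04] len 0.469 rot [-0.001  0.     0.   ]
t 0.6 F ch [ 1.5 -0.3  0.2] w 0.0548
```

>>> step_arm([
  [[0.037,-0.033,0],[0,0,0]],
  [[0.074,-0.066,0],[0,0,0]],
  [[0.111,-0.098,0],[0,0,0]],
  [[0.148,-0.131,0],[0,0,0]],
  [[0.185,-0.164,0],[0,0,0]],
])

```text
time: 1.1
ee_pos: [0.4261, -0.1268, 0.2599]
eef_rot: [0.973, 0.231, -0.0, -0.0]
ft_force: [1.2, -0.1, 0.8]
width: 0.0349
```

```bash
python3 go.py -0.049 0.085 0.26 0.27
```

```text
now ch mm [-169.5  -99.4  259.9] yaw 0.27 | d [ 0.1653 -0.1456 -0.    ] len 0.22 rot [-0.001  0.    -0.   ]
t 1.1 F ch [ 1.2 -0.3  0.8] w 0.0349
```

>>> step_arm([
  [[0.035,-0.032,0],[0,0,0]],
  [[0.07,-0.064,0],[0,0,0]],
  [[0.105,-0.096,0],[0,0,0]],
  [[0.135,-0.125,0],[0,0,0]],
  [[0.158,-0.145,0],[0,0,0]],
])

```text
time: 1.6
ee_pos: [0.5022, 0.0767, 0.2599]
eef_rot: [0.973, 0.232, -0.0, -0.001]
ft_force: [1.4, 0.4, -1.1]
width: 0.0347
```

>>> step_arm([
  [[0,0,0.03],[0,0,0]],
  [[0,0,0.06],[0,0,0]],
  [[0,0,0.09],[0,0,0]],
  [[0,0,0.11],[0,0,0]],
  [[0,0,0.12],[0,0,0]],
])

```text
time: 2.1
ee_pos: [0.5009, 0.0766, 0.1379]
eef_rot: [0.973, 0.232, -0.002, -0.001]
ft_force: [0.5, 0.0, -0.5]
width: 0.0346
```

```bash
python3 go.py -0.049 0.085 0.101 0.27; python3 - <<'E'
from bench import r
import cv2
for n,(x,y,w,h) in(("top",(210,120,150,150)),("side",(180,110,180,180))):
    c=r.camera(n)["pixels"];cv2.imwrite(f"pics/{n}1.png",cv2.resize(c[y:y+h,x:x+w],None,fx=3.3,fy=3.3))
E
```

```text
now ch mm [-56.5  85.6 137.9] yaw 0.272 | d [0.0072 0.0027 0.0369] len 0.038 rot [-0.003  0.003  0.002]
t 2.1 F ch [ 0.5 -0.1 -0.5] w 0.0346
```

View pics/side1.png

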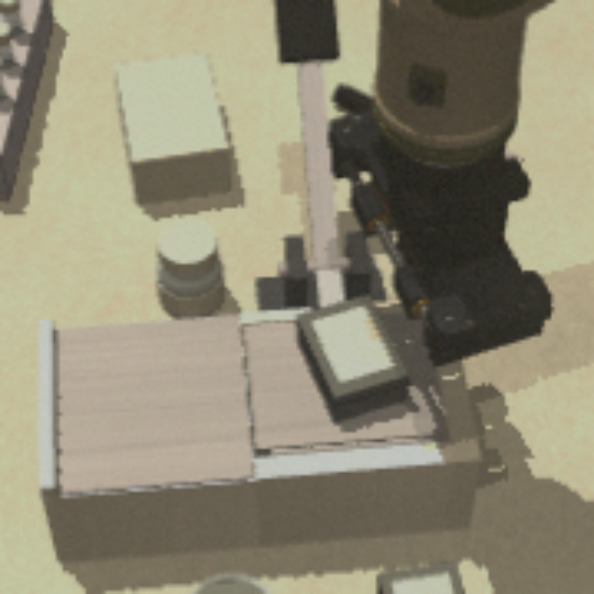

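View pics/top1.png

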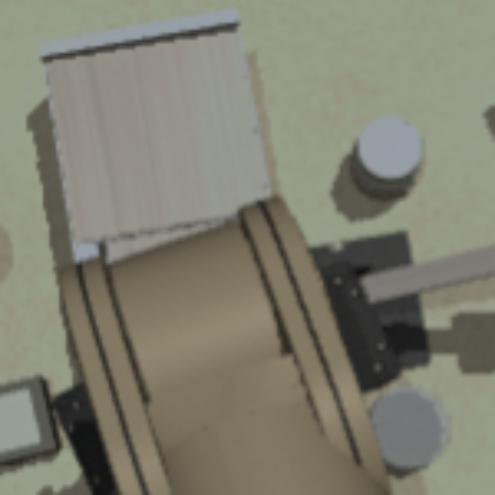

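In the side view the box still stands at (355,350) on the flap, with the fingers behind it at about (440,350). The top view is hidden by the arm. Next I'll descend and push.

>>> step_arm([
  [[0,0,0.015],[0,0,0]],
  [[0,0,0.027],[0,0,0]],
  [[0,0,0.034],[0,0,0]],
  [[0,0,0.036],[0,0,0]],
])

```text
time: 2.6
ee_pos: [0.5008, 0.0767, 0.102]
eef_rot: [0.973, 0.232, -0.002, -0.001]
ft_force: [0.6, 0.9, 1.2]
width: 0.0349
```

```bash
python3 go.py -0.04 0.088 0.102 0.27
```

```text
now ch mm [-56.6  85.7 102. ] yaw 0.272 | d [ 0.0166  0.0023 -0.0001] len 0.017 rot [-0.003  0.003  0.002]
t 2.6 F ch [0.8 0.7 1.2] w 0.0349
```

>>> step_arm([
  [[0.008,0.001,0],[0,0,0]],
  [[0.016,0.002,0],[0,0,0]],
  [[0.022,0.002,0],[0,0,0]],
  [[0.028,0.002,0],[0,0,0]],
  [[0.034,0.002,0],[0,0,0]],
])

```text
time: 3.1
ee_pos: [0.5326, 0.0906, 0.102]
eef_rot: [0.973, 0.232, -0.002, -0.001]
ft_force: [-1.2, -0.5, 0.9]
width: 0.0352
```

```bash
python3 go.py 0.03 0.102 0.102 0.0; cat > pic.py <<'E'
import sys,cv2
from bench import r
for n,(x,y,w,h) in(("top",(210,120,150,150)),("side",(180,110,180,180))):
    if n not in sys.argv[2]: continue
    c=r.camera(n)["pixels"];cv2.imwrite(f"pics/{n}{sys.argv[1]}.png",cv2.resize(c[y:y+h,x:x+w],None,fx=3.3,fy=3.3))
E
python3 pic.py 2 side
```

```text
now ch mm [-22.7  93.1 102. ] yaw 0.272 | d [ 0.0532  0.0057 -0.0002] len 0.053 rot [-0.003  0.004  0.272]
t 3.1 F ch [-1.3 -0.3  0.9] w 0.0352
```

View pics/side2.png

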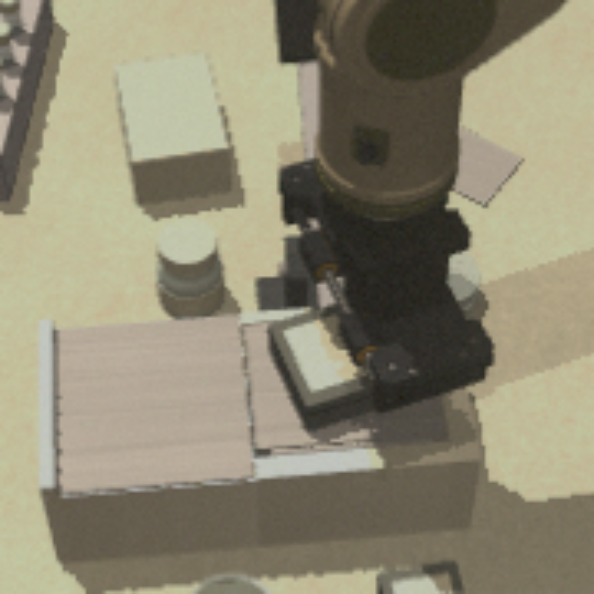

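```bash
python3 go.py 0.022 0.101 0.102 0.12
```

```text
now ch mm [-22.   93.5 102.1] yaw 0.273 | d [ 0.0444  0.0046 -0.    ] len 0.045 rot [-0.003  0.003  0.153]
t 3.15 F ch [-0.3  0.6  1. ] w 0.035
```

>>> step_arm([
  [[0.009,0.0,0],[0,0,0.02]],
  [[0.018,0.001,0],[0,0,0.05]],
  [[0.027,0.002,0],[0,0,0.09]],
  [[0.036,0.003,0],[0,0,0.12]],
  [[0.045,0.004,0],[0,0,0.15]],
])

```text
time: 3.65
ee_pos: [0.5755, 0.1081, 0.1019]
eef_rot: [0.987, 0.158, -0.002, -0.001]
ft_force: [-1.3, -0.6, 1.2]
width: 0.0351
```

```bash
python3 go.py 0.062 0.105 0.102 0; python3 pic.py 3 side
```

```text
now ch mm [ 22.8 102.  101.9] yaw 0.122 | d [ 0.0393  0.0017 -0.0002] len 0.039 rot [-0.003  0.003  0.122]
t 3.65 F ch [-1.4 -0.3  1.2] w 0.0351
```

View pics/side3.png

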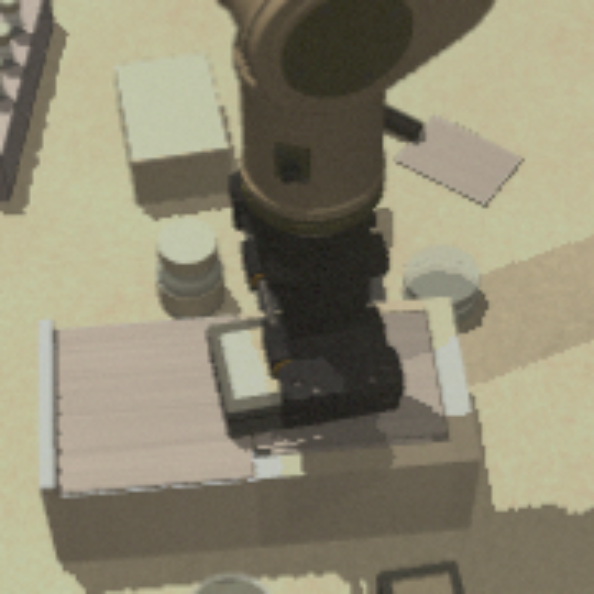

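The box is tracking the fingers and now crosses onto the deck (top face around (245,370)). I'll keep pushing.

>>> step_arm([
  [[0.008,0.0,0],[0,0,0.02]],
  [[0.016,0.0,0],[0,0,0.05]],
  [[0.024,0.001,0],[0,0,0.08]],
  [[0.032,0.001,0],[0,0,0.1]],
  [[0.04,0.002,0],[0,0,0.12]],
])

```text
time: 4.2
ee_pos: [0.6157, 0.1194, 0.1019]
eef_rot: [0.995, 0.097, -0.001, -0.002]
ft_force: [-1.3, 0.1, -1.0]
width: 0.0347
```

>>> step_arm([
  [[0.008,0.0,0],[0,0,0]],
  [[0.016,0.0,0],[0,0,0]],
  [[0.024,0.0,0],[0,0,0]],
  [[0.031,0.0,0],[0,0,0]],
  [[0.034,0.0,0],[0,0,0]],
])

```text
time: 4.7
ee_pos: [0.6497, 0.1261, 0.1017]
eef_rot: [0.995, 0.097, -0.001, -0.002]
ft_force: [-1.0, -0.8, 1.6]
width: 0.035
```

```bash
python3 go.py 0.08 0.105 0.102 0; python3 pic.py 4 side
```

```text
now ch mm [ 99.1 105.2 101.7] yaw -0.001 | d [-0.0191  0.0002 -0.0003] len 0.019 rot [-0.004  0.002 -0.001]
t 4.7 F ch [-1.1 -0.6  1.6] w 0.035
```

View pics/side4.png

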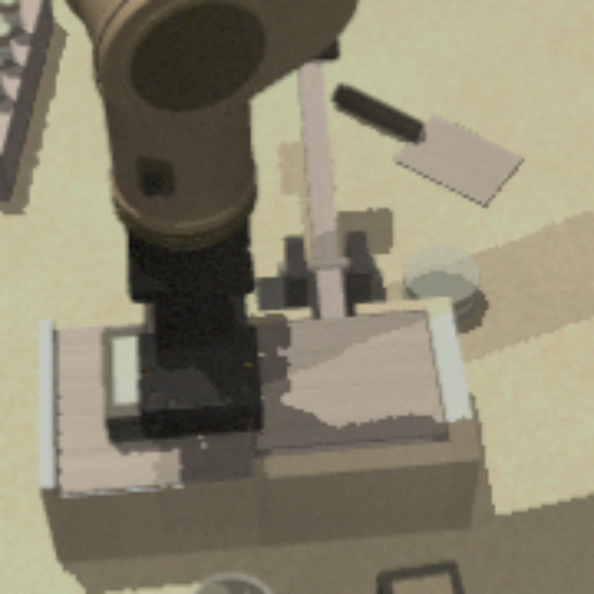

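>>> step_arm([
  [[-0.012,0.0,0],[0,0,0]],
  [[-0.025,0,-0.01],[0,0,0]],
  [[-0.035,0,-0.045],[0,0,0]],
  [[-0.045,0,-0.09],[0,0,0]],
  [[-0.055,0,-0.135],[0,0,0]],
])

```text
time: 5.25
ee_pos: [0.5954, 0.1149, 0.2382]
eef_rot: [0.995, 0.097, -0.001, -0.002]
ft_force: [0.0, -0.1, 0.1]
width: 0.0348
```

```bash
python3 go.py 0.0 -0.15 0.25 0
```

```text
now ch mm [ 43.7 104.8 238.2] yaw -0.001 | d [-0.0434  0.2548 -0.0126] len 0.259 rot [-0.003  0.003 -0.001]
t 5.25 F ch [-0.  -0.1  0.1] w 0.0348
```

>>> step_arm([
  [[-0.008,0.045,-0.01],[0,0,0]],
  [[-0.016,0.09,-0.013],[0,0,0]],
  [[-0.025,0.135,-0.013],[0,0,0]],
  [[-0.034,0.18,-0.013],[0,0,0]],
  [[-0.043,0.225,-0.013],[0,0,0]],
], hand=1)

```text
time: 5.75
ee_pos: [0.5966, -0.1161, 0.2509]
eef_rot: [0.995, 0.097, -0.001, -0.001]
ft_force: [0.5, 0.2, -0.0]
width: 0.0042
```

>>> step_arm([
  [[0,0.02,0],[0,0,0]],
  [[0,0.03,0],[0,0,0]],
  [[0,0.03,0],[0,0,0]],
])

```text
time: 6.05
ee_pos: [0.6024, -0.1462, 0.2505]
eef_rot: [0.995, 0.096, -0.001, -0.001]
ft_force: [0.2, 1.3, 0.3]
width: 0.0003
```

```bash
python3 go.py 0.0 -0.153 0.197 0; python3 - <<'E'
from bench import r
import cv2,pickle
d={n:r.camera(n) for n in("top","side")};pickle.dump(d,open("cam5.pkl","wb"))
for n,(x,y,w,h) in(("top",(210,110,220,165)),("side",(180,60,200,230))):
    cv2.imwrite(f"pics/{n}5.png",cv2.resize(d[n]["pixels"][y:y+h,x:x+w],None,fx=2.6 if n=="side" else 3.5,fy=2.6 if n=="side" else 3.5))
E
```

```text
now ch mm [  -0.3 -152.7  250.5] yaw -0.002 | d [0.0004 0.0005 0.0535] len 0.054 rot [-0.003  0.002 -0.002]
t 6.05 F ch [0.4 1.2 0.3] w 0.0003
```

View pics/side5.png

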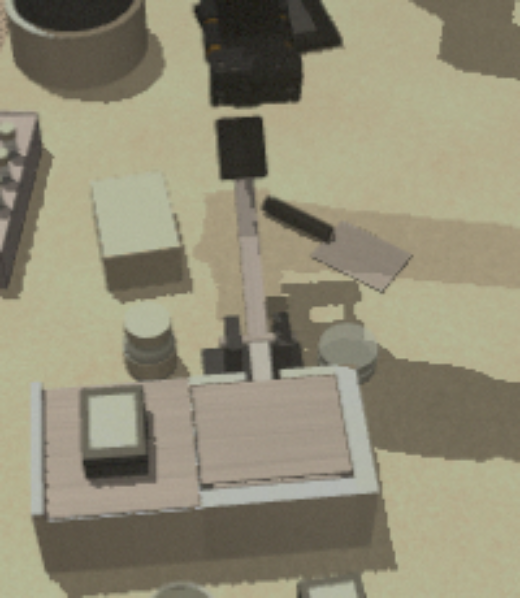

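View pics/top5.png

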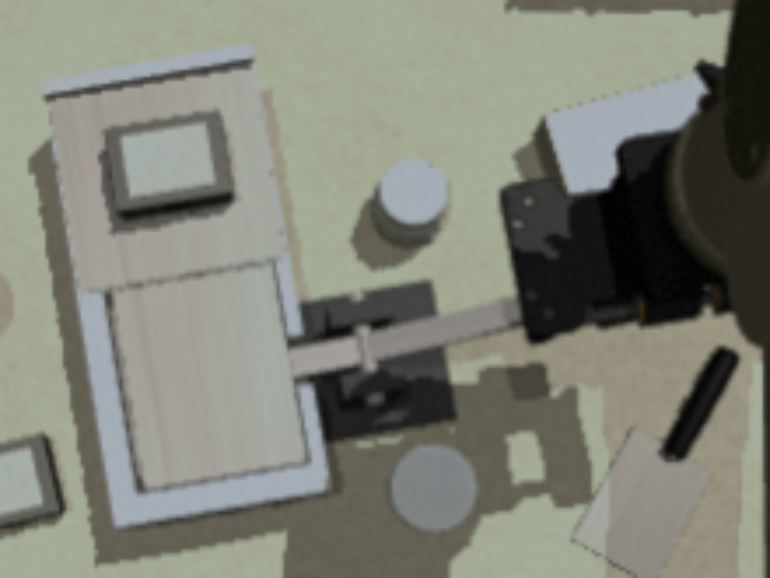

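The side view shows the box upright on the deck at (115,430), its near side well left of the flap seam at (195,440). The flap is bare and the closed fingers are above the pad. Next I'll press along the pad's arc.

>>> step_arm([
  [[0,0,0.025],[0,0,0]],
  [[0,0,0.045],[0,0,0]],
  [[0,0.001,0.053],[0,0,0]],
  [[0,0.004,0.06],[0,0,0]],
  [[0,0.008,0.067],[0,0,0]],
])

```text
time: 6.65
ee_pos: [0.6042, -0.1488, 0.1848]
eef_rot: [0.995, 0.1, -0.001, -0.003]
ft_force: [-5.8, 6.4, 6.0]
width: 0.0003
```

```bash
python3 go.py 0.0 -0.18 0.135 0
```

```text
now ch mm [   1.  -155.6  184.8] yaw 0.004 | d [-0.0011  0.0247  0.0497] len 0.056 rot [-0.005  0.001  0.004]
t 6.65 F ch [-4.5  7.4  6. ] w 0.0003
```

>>> step_arm([
  [[0,0.008,0.01],[0,0,0]],
  [[-0.001,0.014,0.02],[0,0,0]],
  [[-0.001,0.018,0.03],[0,0,0]],
  [[-0.001,0.022,0.04],[0,0,0]],
  [[-0.001,0.025,0.05],[0,0,0]],
])

```text
time: 7.15
ee_pos: [0.6094, -0.17, 0.1362]
eef_rot: [0.995, 0.101, 0.001, -0.004]
ft_force: [-2.6, 8.2, 8.3]
width: 0.0005
```

```bash
python3 go.py 0.0 -0.185 0.1 0
```

```text
now ch mm [   2.  -177.4  136.2] yaw 0.007 | d [-0.0021  0.0079  0.0361] len 0.037 rot [-0.008 -0.002  0.007]
t 7.15 F ch [-0.9  8.6  8.3] w 0.0005
```

>>> step_arm([
  [[-0.001,0.003,0.01],[0,0,0]],
  [[-0.002,0.005,0.02],[0,0,0]],
  [[-0.002,0.006,0.029],[0,0,0]],
  [[-0.002,0.007,0.038],[0,0,0]],
  [[-0.002,0.007,0.047],[0,0,0]],
])

```text
time: 7.65
ee_pos: [0.6106, -0.1755, 0.091]
eef_rot: [0.995, 0.102, 0.002, -0.004]
ft_force: [-1.8, 3.6, 9.1]
width: 0.0001
```

```bash
python3 go.py 0.0 -0.183 0.064 0
```

```text
now ch mm [   2.  -183.1   91. ] yaw 0.008 | d [-0.0022  0.0001  0.027 ] len 0.027 rot [-0.008 -0.005  0.008]
t 7.65 F ch [-1.1  3.9  9.1] w 0.0001
```

>>> step_arm([
  [[-0.001,0,0.008],[0,0,0]],
  [[-0.002,0,0.015],[0,0,0]],
  [[-0.002,0,0.02],[0,0,0]],
  [[-0.002,0,0.024],[0,0,0]],
  [[-0.002,0,0.026],[0,0,0]],
])

```text
time: 8.15
ee_pos: [0.6103, -0.1742, 0.0668]
eef_rot: [0.995, 0.102, 0.004, -0.004]
ft_force: [-1.6, 5.1, 8.8]
width: 0.0004
```

```bash
python3 go.py 0.0 -0.183 0.061 0
```

```text
now ch mm [   2.1 -181.7   66.8] yaw 0.009 | d [-0.0021  0.0013  0.0058] len 0.006 rot [-0.008 -0.008  0.009]
t 8.15 F ch [-0.5  5.3  8.8] w 0.0004
```

>>> step_arm([
  [[0,0,0.002],[0,0,0]],
  [[0,0,0.003],[0,0,0]],
  [[0,0,0.004],[0,0,0]],
])

```text
time: 8.45
ee_pos: [0.6111, -0.1739, 0.0644]
eef_rot: [0.995, 0.103, 0.004, -0.004]
ft_force: [-2.5, -0.4, 7.9]
width: 0.0003
```

```bash
python3 go.py 0.0 -0.183 0.061 0
```

```text
now ch mm [   2.9 -181.5   64.4] yaw 0.01 | d [-0.0029  0.0015  0.0034] len 0.005 rot [-0.007 -0.01   0.01 ]
t 8.45 F ch [-2.5  0.1  7.9] w 0.0003
```

>>> step_arm([
  [[-0.001,0,0.002],[0,0,0]],
  [[-0.001,0,0.003],[0,0,0]],
  [[-0.001,0,0.004],[0,0,0]],
  [[-0.001,0,0.004],[0,0,0]],
])

```text
time: 8.85
ee_pos: [0.6113, -0.1738, 0.0632]
eef_rot: [0.995, 0.103, 0.005, -0.004]
ft_force: [-7.1, 1.7, 16.3]
width: 0.0003
```

```bash
python3 go.py 0.0 -0.183 0.061 0
```

```text
now ch mm [   3.1 -181.5   63.2] yaw 0.01 | d [-0.0031  0.0015  0.0022] len 0.004 rot [-0.006 -0.011  0.01 ]
t 8.85 F ch [-6.7  3.1 16.3] w 0.0003
```

>>> step_arm([
  [[0,0,0.003],[0,0,0]],
  [[0,0,0.004],[0,0,0]],
  [[0,0,0.004],[0,0,0]],
  [[0,0,0.004],[0,0,0]],
])

```text
time: 9.25
ee_pos: [0.6118, -0.1738, 0.0629]
eef_rot: [0.995, 0.103, 0.006, -0.003]
ft_force: [-14.6, 2.7, 25.7]
width: 0.0005
```

```bash
python3 go.py 0.0 -0.183 0.061 0;  python3 - <<'E'
from bench import r
import cv2
for n,(x,y,w,h) in(("top",(210,110,220,165)),("side",(180,60,200,230))):
    c=r.camera(n)["pixels"]
    cv2.imwrite(f"pics/{n}6.png",cv2.resize(c[y:y+h,x:x+w],None,fx=2.6 if n=="side" else 3.5,fy=2.6 if n=="side" else 3.5))
E
python3 go.py 0.0 -0.183 0.061 0
```

```text
now ch mm [   3.6 -181.6   62.9] yaw 0.01 | d [-0.0036  0.0014  0.0018] len 0.004 rot [-0.005 -0.012  0.01 ]
t 9.25 F ch [-13.8   5.5  25.7] w 0.0005
now ch mm [   3.5 -181.6   62.8] yaw 0.01 | d [-0.0036  0.0014  0.0018] len 0.004 rot [-0.005 -0.012  0.01 ]
t 9.35 F ch [-14.4   4.1  26.9] w 0.0003
```

View pics/side6.png

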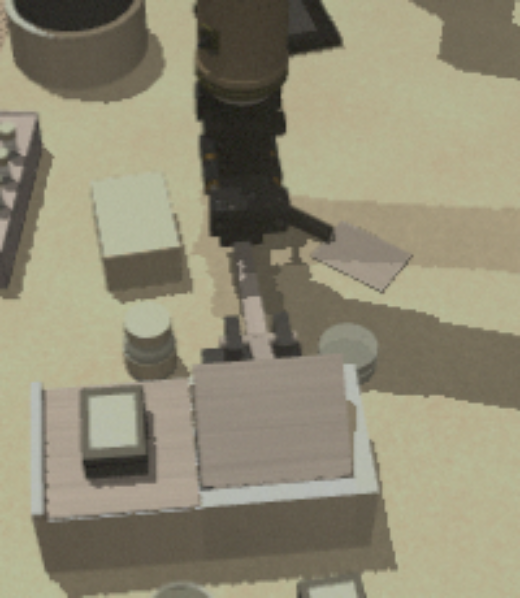

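View pics/top6.png

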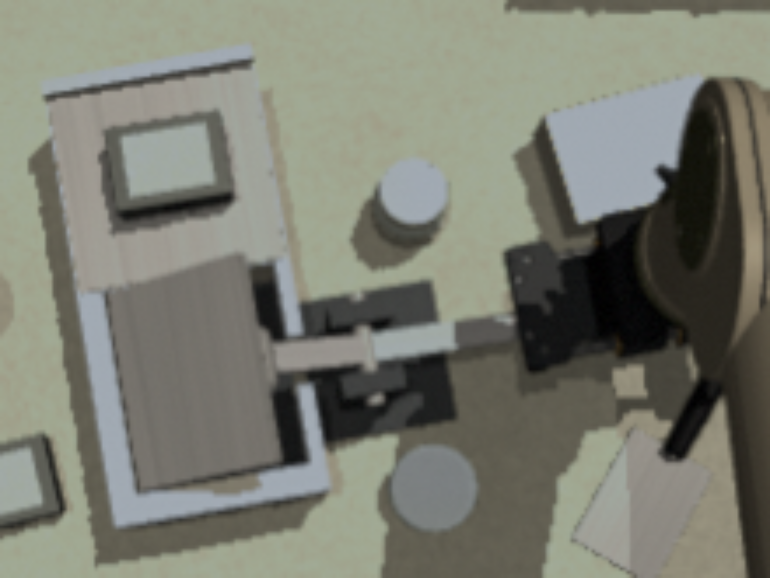

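The flap is open and the box is untouched on the deck. I'll ease off the sideways and excess downward load slightly so the hold is steady.

>>> step_arm([
  [[-0.003,0,0.003],[0,0,0]],
  [[-0.004,0,0.003],[0,0,0]],
  [[-0.004,0,0.003],[0,0,0]],
])

```text
time: 9.65
ee_pos: [0.6111, -0.174, 0.0634]
eef_rot: [0.995, 0.103, 0.009, -0.002]
ft_force: [1.8, 2.7, 12.6]
width: 0.0002
```

```bash
python3 go.py 0.0 -0.183 0.061 0
```

```text
now ch mm [   2.9 -181.6   63.4] yaw 0.011 | d [-0.0029  0.0014  0.0023] len 0.004 rot [-0.003 -0.019  0.011]
t 9.65 F ch [ 2.3  2.3 12.6] w 0.0002
```

>>> step_arm([
  [[-0.001,0,0.004],[0,0,0]],
  [[-0.001,0,0.0045],[0,0,0]],
  [[-0.001,0,0.0045],[0,0,0]],
  [[-0.001,0,0.0045],[0,0,0]],
  [[-0.001,0,0.0045],[0,0,0]],
])

```text
time: 10.15
ee_pos: [0.6117, -0.1739, 0.0629]
eef_rot: [0.995, 0.104, 0.011, -0.001]
ft_force: [-11.3, 3.0, 25.6]
width: 0.0002
```

>>> step_arm([
  [[-0.001,0,0.004],[0,0,0]],
  [[-0.001,0,0.004],[0,0,0]],
  [[-0.001,0,0.004],[0,0,0]],
])

```text
time: 10.45
ee_pos: [0.6117, -0.1739, 0.0629]
eef_rot: [0.995, 0.104, 0.011, -0.001]
ft_force: [-14.1, 3.0, 28.0]
width: 0.0005
```

```bash
python3 go.py 0.0 -0.183 0.061 0
```

```text
now ch mm [   3.5 -181.6   62.9] yaw 0.012 | d [-0.0036  0.0013  0.0018] len 0.004 rot [ 0.001 -0.023  0.012]
t 10.45 F ch [-13.3   5.7  28. ] w 0.0005
```

>>> step_arm([
  [[-0.003,0,0.0035],[0,0,0]],
  [[-0.003,0,0.0035],[0,0,0]],
  [[-0.003,0,0.0035],[0,0,0]],
  [[-0.003,0,0.0035],[0,0,0]],
  [[-0.003,0,0.0035],[0,0,0]],
])

```text
time: 10.95
ee_pos: [0.6114, -0.1739, 0.0631]
eef_rot: [0.994, 0.104, 0.014, 0.0]
ft_force: [-5.5, 2.9, 20.3]
width: 0.0005
```

```bash
python3 go.py 0.0 -0.183 0.061 0
```

```text
now ch mm [   3.2 -181.6   63.1] yaw 0.013 | d [-0.0033  0.0013  0.0021] len 0.004 rot [ 0.003 -0.028  0.013]
t 10.95 F ch [-4.8  3.9 20.3] w 0.0005
```

Pressing at 20 N on the stop, with only a small side load. One last look before handing in.

```bash
python3 - <<'E'
from bench import r
import cv2
c=r.camera("side")["pixels"];cv2.imwrite("pics/side7.png",c)
E
python3 go.py 0.0 -0.183 0.061 0
```

```text
now ch mm [   3.1 -181.6   63.1] yaw 0.013 | d [-0.0032  0.0013  0.002 ] len 0.004 rot [ 0.003 -0.028  0.013]
t 11.0 F ch [-4.2  2.5 19. ] w 0.0005
```

View pics/side7.png

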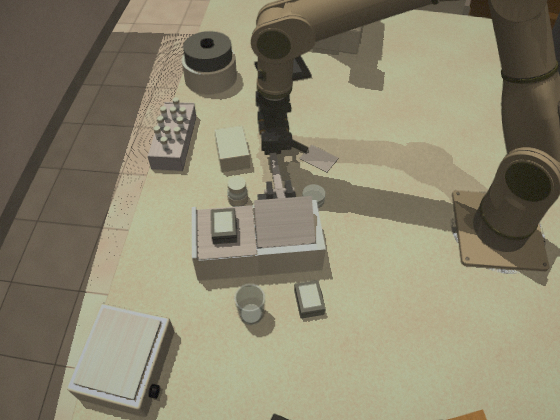

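The box is on the deck at (223,224), the flap is open at (287,220), and everything else is where it was. Handing in.

```bash
python3 -c "
from bench import r
print(r.close_job())"
```

```text
the job is handed in; nothing more can be done
None
```

The slide box now stands on the steel deck, and I handed the job in at about 11 s with the lever held down and the flap open.

- **Box:** I pushed it with two fingertips, upright and turning it square to the chamber. By the finger position, its middle is about 136 mm along chamber x, so its near side is about 40 mm past the seam. The pictures show it upright and clear of the flap, both before and after the flap opened.
- **Lever:** I pressed the pad down along its arc with the closed fingertips until the force rose sharply at about 63 mm fingertip height. That fits the given stop height of 61 mm, allowing for the tilted pad. The last reading was 19 N downward with about 4 N sideways.
- **Force while seating the lever:** it briefly reached about 28 N down with 13 N sideways. I eased off, and the fingertips rose only about 0.2 mm, so the lever should still be at its stop.
- **Other things:** in the last side picture, everything else in view was where it started. The gripper hid part of the spatula.
- **Measurement spread:** the two cameras placed the box's starting position about 4 mm apart along chamber y. This did not affect the result.

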